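# Walk the hackle round to the stop rail

### The job

Push the heavy hackle block round on the table, nudging it by its corners, until the long side with the pins faces the metal stop rail, and then push it up until that side lies flush against the rail, no part of it past the rail's ends. Only push it with the fingertips: do not grip, lift or tip it, do not touch the pins, and leave everything else on the table where it is.

Things in the scene. Friction and masses are not known exactly. Their poses are not given: they have to be found in the camera images.
- hackle: the hackle: a loose, heavy (0.7 to 0.95 kg) wooden block on a dark steel sole, 100 mm deep (its x) by 140 mm long (its y) by 34 mm high, flat upright sides; it slides on the table under a push of 2 to 8 N. Three rows of steel pins stand on top along one long edge, the front. Origin: centre of its underside. Its x axis points level out of the front (pin) side, z up. It stands near the middle of the table between robot and rail, turned well away from the rail
- pins: the strip of steel pins on top of the hackle, fixed to it: 30 mm wide, 124 mm long, 19 mm high, tips 53 mm above the table. Origin: middle of the strip's foot, 30 mm in front of the hackle's centre and 34 mm above the table. Not to be touched
- front_left (a point): point on the hackle's front (pin) side at its +y end, 10 mm above the table: hackle x +50 mm, y +70 mm
- front_right (a point): point on the hackle's front (pin) side at its -y end, 10 mm above the table: hackle x +50 mm, y -70 mm
- rail: the stop rail: a straight aluminium bar fixed to the table beyond the hackle, 25 mm wide (x), 320 mm long (y), 22 mm high, three dark bolt heads 5 mm high on top. Origin: at table height, middle of the foot of the face that looks towards the robot; x points level through the bar away from the robot, y along the bar, z up. The hackle belongs on the -x side of this face
- spool: bystander, leave alone: wooden thread spool standing upright, 42 mm across, 46 mm high. Origin: centre of its underside
- tape: bystander, leave alone: roll of brown tape lying flat, 84 mm across, 24 mm high. Origin: centre of its underside
- brush: bystander, leave alone: hand brush lying flat, about 200 mm long along its x axis. Origin: centre of its underside
- comb: bystander, leave alone: black comb lying flat, 170 mm long along its y axis, 54 mm wide, 7 mm thick. Origin: centre of its underside
- tub: bystander, leave alone: small open grey plastic tub, 72 mm across the rim, 45 mm high. Origin: centre of its underside
- clip: bystander, leave alone: steel sectioning clip lying flat, 62 mm long, 16 mm high. Origin: centre of its underside
- spray: bystander, leave alone: closed white bottle, 52 mm across, 150 mm high. Origin: centre of its underside
Things that resemble listed ones, but are neither listed nor needed, are in the scene too. Of the things that look like the hackle, take the one that is farthest to the robot's left at the start.

How it is judged:
By the outcome, as a careful person would: the job done as asked, in the order asked, and still so for the second after the job is handed in, with the robot touching nothing.
It also fails if it takes over 64 s, if anything falls off the work surface, if the arm or the gripper's body presses on something with over 40 N, if the wrist force passes 120 N, or if a joint passes its speed limit or range.

### The arm

A 7-joint arm with a two-finger parallel gripper is mounted at the origin on the work surface. World frame = base frame: x ahead of the robot, y to its left, z up, the work surface at z = 0. Lengths are in m, angles in rad, forces in N, time in s.
With the tool pointing down it reaches from about 0.425 to 1.025 m from the base axis. Payload 9.4 kg.
Tool frame: the origin (TCP) lies midway between the tips of the shut fingers; the grasp point (between the pads) lies 19 mm behind it; z points along the fingers, y is the line along which they close (so a half turn about z gives the same grasp; the last joint's range is limited). The gripper opens to 93 mm and grips with 3 to 60 N. Pads are 15 mm wide; open, the fingers measure 128 mm over their backs; the gripper's body (75 mm by 188 mm) begins 65 mm behind the grasp point.
Start: joints at [-0.077, 0.599, -0.003, 1.599, 0.002, 0.943, -0.08], TCP at [0.725, -0, 0.219] pointing down, gripper open.
Joint ranges: [-2.57, 2.57], [-0.35, 1.97], [-1.29, 1.29], [0.11, 2.56], [-1.05, 4.19], [0.11, 1.86], [-2.63, 2.63]. Speed limits (rad/s): [2.22, 2.22, 3.01, 3.01, 3.14, 3.14, 3.14].

### API

Orientations are given as a 3x3 rotation matrix whose columns are the frame's x, y, z axes.
In Python, from plant import * gives the robot as it stands. The module is installed in compiled form; this text tells all that it offers.
- The arm moves only by the tool send_rows, never from a script. Its arguments are lists of equal length, an entry for each row: "delta_rot": the turn, a rotation vector about the tool's x, y, z in degrees, a list of three; "translation": the shift along the tool's x, y, z in mm, a list of three; "jaw": the gripper's target within -1 to 1 (fully open at 1, half-way at 0, shut at -1). In form: {"delta_rot": [[ax, ay, az], ...], "translation": [[tx, ty, tz], ...], "jaw": [jaw, ...]}. A call has 1 to 20 rows; each row shifts and turns the commanded pose from where the row before left it, along the tool's axes as they then stand; what a row does not reach is not made up. A row lasts 1/8 s, in which the tool goes at most 62.5 mm and 10.7 degrees, less where a joint would pass 70% of its speed; a pose out of reach is approached as far as the arm can. A call with a gripper value outside its range is refused whole. The fingers move at their own pace and stop on an object; the grip force is fixed at half the most. Time passes only in rows, so rows that do not move let the fingers close. It gives the time, the measured TCP pose, the force, the opening and the grip force at its end, in the units of the state.
- get_obs(): the state, without advancing time (a new reading comes with each control period).
- grab_frame(name): name is "scene" or "side" or "wrist"; returns a dict with "pixels" (480x640x3 uint8, blue, green, red), "vfov" (degrees; the focal length in pixels is half the picture's height over the tangent of half this angle, whatever the lens; pixels are square), "cx", "cy" (the principal point, pixels), "view" (4x4, takes a point from world to camera coordinates). Camera axes: x right, y down, z forward; pixel columns grow to the right and rows downward; lengths in m; the calibration is good to about 2 mm. A picture is of the moment at which its call begins. There is no depth.
- sign_off(): hands the job in; it is judged then, once.
The state is a dict: "t": time; "qpos": joint angles; "qvel": joint speeds; "tau": joint torques, N m; "tool_pos": TCP position; "eef_rot": TCP orientation; "contact_force": force on the tool from outside, world axes, zero at the start; "ft_torque": the same for the moment, N m; "gripper_width": finger opening in m; "grip_force": force on a finger pad.
Only numpy, scipy, OpenCV 4.12 (cv2) and the standard library are available. Lean on these libraries where they do the work, as an engineer would, in place of code of your own. Each camera call takes 0.05 s, during which the arm holds its last target. There are 200 camera calls.

## Working session

There is one attempt and no reset: what is moved stays moved. The work goes in short steps, Python scripts to look and compute and a tool call to move; the robot and the scene stay as the last step left them, time stands still between calls to the robot, and variables do not carry over. Pictures are saved under pics/ and viewed, at most 10 in all, crops included, and the job is handed in when it is done.

Besides the shell and the picture viewer there is one more tool, called after "Call:" as name(argument=value, ...), one argument or row to a line, values as JSON. send_rows: Moves the arm, as the interface text tells. Its arguments: {"type":"object","properties":{"delta_rot":{"type":"array"},"translation":{"type":"array"},"jaw":{"type":"array"}},"required":["delta_rot","translation","jaw"]}

```bash
mkdir -p pics
cat > h.py <<'E'
from plant import *
import numpy as np, cv2
def snap(n,f):
    g=grab_frame(n); cv2.imwrite('pics/'+f,g['pixels']); np.savez('pics/'+f+'.npz',**{k:g[k] for k in('vfov','cx','cy','view','pixels')}); return g
def ray(g,uv,z):
    f=240/np.tan(np.radians(float(g['vfov']))/2); V=np.array(g['view']); R,t=V[:3,:3],V[:3,3]
    c=-R.T@t; d=R.T@np.array([(uv[0]-g['cx'])/f,(uv[1]-g['cy'])/f,1]); return c+d*(z-c[2])/d[2]
def proj(g,p):
    f=240/np.tan(np.radians(float(g['vfov']))/2); V=np.array(g['view']); q=V[:3,:3]@np.array(p)+V[:3,3]
    return q[:2]/q[2]*f+[g['cx'],g['cy']]
E
python3 - <<'E'
from h import *
for n in('scene','side'):
    g=snap(n,n+'0.png'); print(n,g['vfov'],np.round(g['view'],3).tolist())
s=get_obs(); print(s['t'],s['tool_pos'],np.round(s['eef_rot'],3).tolist())
E
```

```text
scene 53.10010650705824 [[0.147, 0.989, -0.007, -0.146], [0.72, -0.112, -0.685, -0.306], [-0.678, 0.096, -0.728, 1.376], [0.0, 0.0, 0.0, 1.0]]
side 48.92575259043129 [[-0.999, -0.04, -0.023, 0.461], [-0.003, 0.556, -0.831, 0.024], [0.047, -0.83, -0.555, 1.447], [0.0, 0.0, 0.0, 1.0]]
0.1 [ 7.24562662e-01 -3.68402011e-05  2.17850947e-01] [[-0.0, 1.0, -0.001], [1.0, 0.0, -0.0], [-0.0, -0.001, -1.0]]
```

View pics/scene0.png

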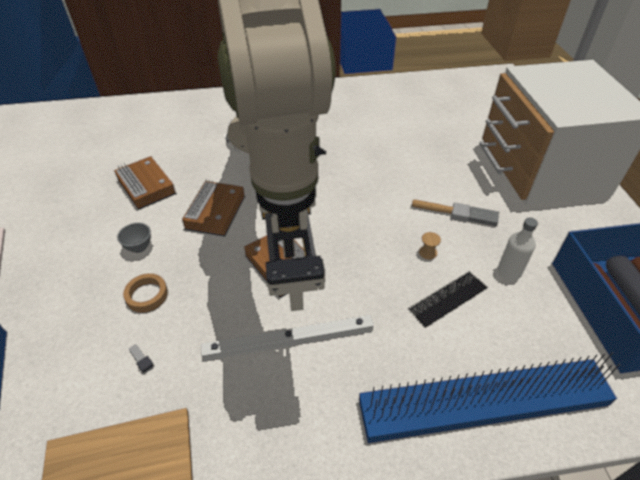

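View pics/side0.png

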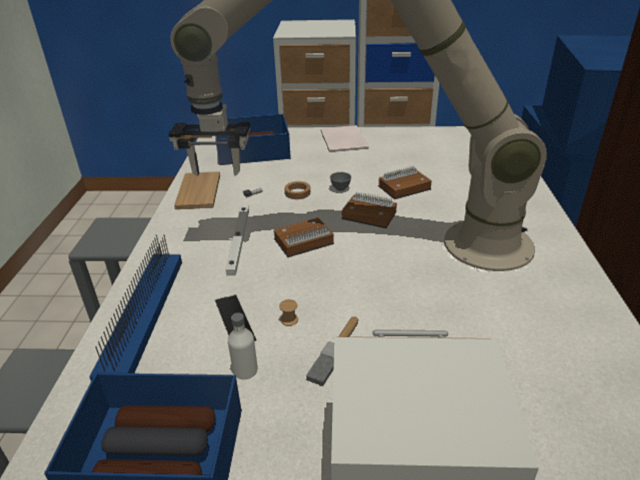

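Both cameras show three hackle-like blocks. In scene pixels they are at (145,180), (213,207) and (275,255), the last partly under the gripper. In the side view they are at (405,182), (370,208) and (303,237). Image right in scene is +y, so the block at scene (275,255) / side (303,237) is farthest to the robot's left. I'll confirm it in an enlarged crop.

Run:
```python
from h import *
a=cv2.imread('pics/side0.png')[195:285,215:350]
cv2.imwrite('pics/c1.png',cv2.resize(a,None,fx=5.9,fy=5.9,interpolation=cv2.INTER_CUBIC))
g=np.load('pics/scene0.png.npz');s=np.load('pics/side0.png.npz')
print('rail scene', ray(g,(203,348),.022),ray(g,(371,322),.022))
for uv,z in [((303,237),.034),((370,208),.034),((405,182),.034),((289,322),.0),((227,272),0)]: print(ray(s,uv,z))
```

```text
rail scene [ 0.69933376 -0.17027794  0.022     ] [0.69122574 0.14216291 0.022     ]
[0.50808975 0.01632278 0.034     ]
[ 0.32036621 -0.13842769  0.034     ]
[ 0.20279311 -0.30110019  0.034     ]
[0.52116548 0.31524986 0.        ]
[0.69977131 0.13005319 0.        ]
```

View pics/c1.png

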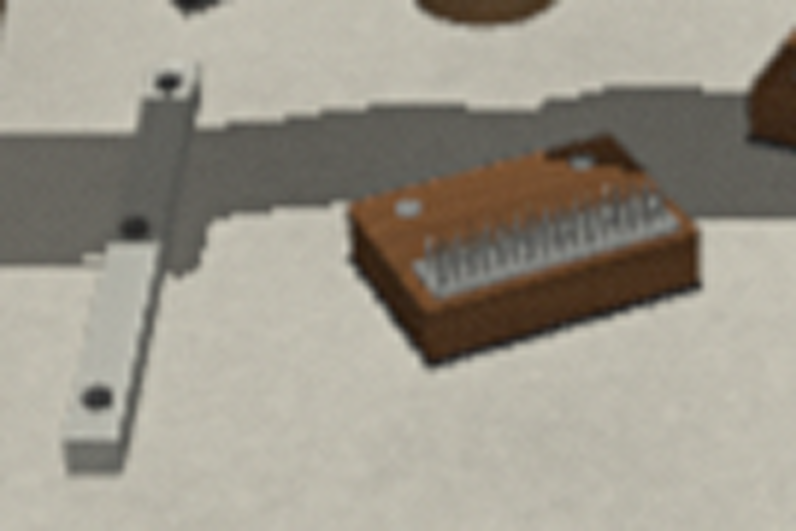

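Run:
```python
from h import *
s=np.load('pics/side0.png.npz');g=np.load('pics/scene0.png.npz')
c=lambda u,v:(u/5.9+215-.4,v/5.9+195-.4)
def fit(P,Q):
    P=np.array(P);Q=np.array(Q);p=P.mean(0);q=Q.mean(0);H=(Q-q).T@(P-p)
    a=np.arctan2(H[1,0]-H[0,1],H[0,0]+H[1,1]);R=np.array([[np.cos(a),-np.sin(a)],[np.sin(a),np.cos(a)]])
    return q-R@p,np.degrees(a),np.round((Q-(P@R.T+q-R@p))*1000,1)
F=[((50,70),(430,300)),((50,-70),(697,228)),((-50,-70),(608,135)),((-50,70),(350,208))]
P=[];Q=[]
# which end: decide y sign by handedness; front normal toward +y world
for p,uv in F:
    w=ray(s,c(*uv),.034);P.append(np.array(p)/1000);Q.append(w[:2]);print(p,w.round(4))
for p,uv in (((50,70),(432,364)),((50,-70),(699,288)),((-50,70),(352,260))):
    w=ray(s,c(*uv),0);P.append(np.array(p)/1000);Q.append(w[:2])
print(fit(P,Q)); P=np.array(P)*[1,-1];print(fit(P,Q))
for uv in ((122,440),(198,68),(63,440)): print('rail top',ray(s,c(*uv),.022))
print('foot',ray(s,c(122,472),0))
for n,gg,uvs in (('scene',g,((203,348),(371,320),(203,358),(373,331))),):
    for uv in uvs: print(ray(gg,uv,.022 if uv[1] in(348,320) else 0))
```

```text
(50, 70) [0.5468 0.0569 0.034 ]
(50, -70) [ 0.4275 -0.0027  0.034 ]
(-50, -70) [ 0.4727 -0.0848  0.034 ]
(-50, 70) [ 0.5918 -0.0189  0.034 ]
(array([0.50521521, 0.00438298]), np.float64(-89.125872580548), array([[ -29.2,  101.5],
       [  -8.5,   44. ],
       [  38.2, -138.1],
       [  17.4,  -74.4],
       [ -28.4,  103.8],
       [  -9.1,   43.9],
       [  19.6,  -80.8]]))
(array([ 0.5098585 , -0.01361373]), np.float64(118.06034461359451), array([[-1.3, -6.5],
       [ 2.9, -0.3],
       [ 1.1,  5.9],
       [-3.3,  5.9],
       [-0.5, -4.2],
       [ 2.3, -0.4],
       [-1.1, -0.5]]))
rail top [0.67265143 0.14651623 0.022     ]
rail top [ 0.68881677 -0.16915451  0.022     ]
rail top [0.69832248 0.14677978 0.022     ]
foot [0.67617818 0.14075564 0.        ]
[ 0.69933376 -0.17027794  0.022     ]
[0.68687663 0.14313455 0.022     ]
[ 0.70668561 -0.17415893  0.        ]
[0.69773862 0.14618041 0.        ]
```

The crop confirms it: wood block with the pins along the side facing the +y camera, pin edge from crop (430,300) to (697,228). Its centre is about (0.51,-0.015) with the front at yaw 118°. The rail face is at about x 0.68 with yaw 2.5–3°, so the block needs roughly -115°. I'll shut the gripper and move over the pre-contact spot beside the front-right corner.

Call:
send_rows(
  delta_rot=[
    [0, 0, 0],
    [0, 0, 0],
    [0, 0, 0],
    [0, 0, 0],
    [0, 0, 0],
    [0, 0, 0],
    [0, 0, 0],
    [0, 0, 0],
    [0, 0, 0],
  ],
  translation=[
    [12, -27, 0],
    [12, -27, 0],
    [12, -27, 0],
    [12, -27, 0],
    [12, -27, 0],
    [12, -27, 0],
    [12, -27, 0],
    [16, -26, 0],
    [0, 0, 0],
  ],
  jaw=[-1, -1, -1, -1, -1, -1, -1, -1, -1],
)

```text
t: 1.23
tool_pos: [0.5082, 0.101, 0.2186]
eef_rot: [[-0.003, 1.0, -0.001], [1.0, 0.003, 0.0], [0.0, -0.001, -1.0]]
contact_force: [0.7, 0.0, -0.1]
gripper_width: 0.0073
grip_force: 0.0
```

Run:
```python
from h import *
g=snap('wrist','w1.png'); g2=snap('scene','s1.png');s=get_obs();print(s['t'],s['tool_pos'],s['gripper_width'],g['vfov'])
for z in(0,.1): print(ray(g,(320,240),z))
a=g2['pixels'][140:380,130:400];cv2.imwrite('pics/both.png',np.hstack([cv2.resize(g['pixels'],(440,330)),cv2.resize(a,(360,330))]))
```

```text
1.325 [0.51036982 0.09993065 0.21871584] 0.001637264250983213 58.384521693108404
[0.50619456 0.07429003 0.        ]
[0.50648144 0.09891386 0.1       ]
```

View pics/both.png

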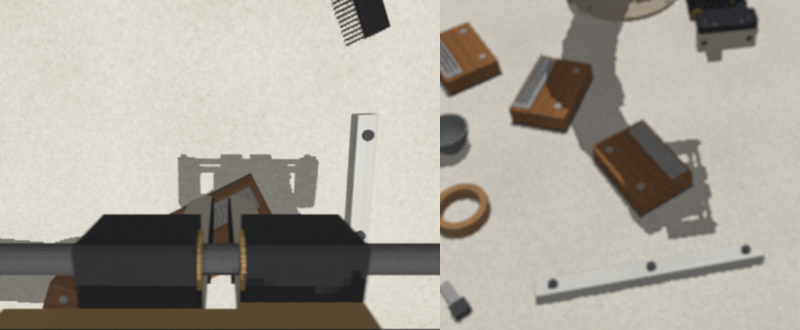

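The scene view now shows the block clear: top corners in the right panel at about (593,145), (640,122), (692,175), (640,205), pin strip on the +y side. I'll write a silhouette pose fit so later checks need no viewing.

```bash
cat > fitp.py <<'E'
from h import *
import sys
from scipy.optimize import minimize
from scipy.ndimage import gaussian_filter
K=4
def box(x0,x1,y0,y1,z0,z1): return np.array([(x,y,z) for x in(x0,x1) for y in(y0,y1) for z in(z0,z1)])
BL=box(-.05,.05,-.07,.07,0.004,.034); PI=box(.015,.045,-.062,.062,.034,.05)
def hull(g,B,p):
    c,s=np.cos(p[2]),np.sin(p[2]);W=B@np.array([[c,s,0],[-s,c,0],[0,0,1]])+[p[0],p[1],0]
    uv=np.array([proj(g,w) for w in W]);return cv2.convexHull(((uv+.5)*K*16).astype(np.int32))
def model(g,p,lo,hi):
    m=np.zeros((480*K,640*K),np.uint8);cv2.fillPoly(m,[hull(g,BL,p)],255,shift=4);cv2.fillPoly(m,[hull(g,PI,p)],0,shift=4)
    m=m[lo[1]*K:hi[1]*K,lo[0]*K:hi[0]*K]
    return cv2.resize(m,(hi[0]-lo[0],hi[1]-lo[1]),interpolation=cv2.INTER_AREA)/255.
def pose(p0,cams=('scene','side'),save=None,used=None):
    D=[]
    for n in cams:
        g=used[n] if used else grab_frame(n); x=g['pixels'].astype(float); m=((x[...,2]>1.5*x[...,0]+4)).astype(float)
        c=proj(g,[p0[0],p0[1],.02]).astype(int);D.append((g,m,c-60,c+60))
    def cost(p): return sum((gaussian_filter(model(g,p,lo,hi)-m[lo[1]:hi[1],lo[0]:hi[0]],1)**2).sum() for g,m,lo,hi in D)
    best=None
    for da in(-.25,0,.25):
        q=np.array(p0)+[0,0,da]
        r=minimize(cost,q,method='Nelder-Mead',options=dict(initial_simplex=np.array([q,q+[.015,0,0],q+[0,.015,0],q+[0,0,.15]]),xatol=1e-4,fatol=.01))
        if best is None or r.fun<best.fun: best=r
    p=best.x
    if save:
        o=[]
        for g,m,lo,hi in D:
            a=cv2.resize(g['pixels'][lo[1]:hi[1],lo[0]:hi[0]],None,fx=3,fy=3)
            for B,col in((BL,(0,255,0)),(PI,(255,0,255))):
                h=((hull(g,B,p)/16./K-lo)*3).astype(np.int32);cv2.polylines(a,[h],True,col,1)
            o.append(a)
        cv2.imwrite('pics/'+save,np.hstack(o))
    return p,best.fun
def rep(p):
    print('c',p[:2].round(4),'yaw',np.degrees(p[2]).round(1))
    c,s=np.cos(p[2]),np.sin(p[2])
    for n,(a,b) in dict(FL=(50,70),FR=(50,-70),BR=(-50,-70),BL=(-50,70)).items(): print(n,(p[:2]+np.array([a*c-b*s,a*s+b*c])/1000).round(4),end=' ')
    print()
if __name__=='__main__':
    a=sys.argv; p,f=pose([float(a[1]),float(a[2]),np.radians(float(a[3]))],save=a[4] if len(a)>4 else None,cams=a[5].split(',') if len(a)>5 else('scene','side'));rep(p);print(f)
    s=get_obs();print(s['t'],s['tool_pos'].round(4),np.round(s['contact_force'],1))
E
python3 - <<'E'
from fitp import *
for n in('scene','side'):
    rep(pose([.509,-.015,np.radians(118)],cams=(n,))[0])
E
python3 fitp.py .509 -.015 118 f1.png
```

```text
c [ 0.5083 -0.012 ] yaw 117.6
FL [ 4.231e-01 -1.000e-04] FR [0.5472 0.0647] BR [ 0.5935 -0.0239] BL [ 0.4694 -0.0887] 
c [ 0.5091 -0.0107] yaw 117.8
FL [0.4238 0.0009] FR [0.5477 0.0661] BR [ 0.5943 -0.0223] BL [ 0.4705 -0.0876] 
c [ 0.5085 -0.0111] yaw 117.4
FL [0.4233 0.0012] FR [0.5476 0.0655] BR [ 0.5936 -0.0233] BL [ 0.4693 -0.0876] 
1122.164955316342
1.525 [0.5107 0.0995 0.2185] [-0.1  0.5 -0.3]
```

View pics/f1.png

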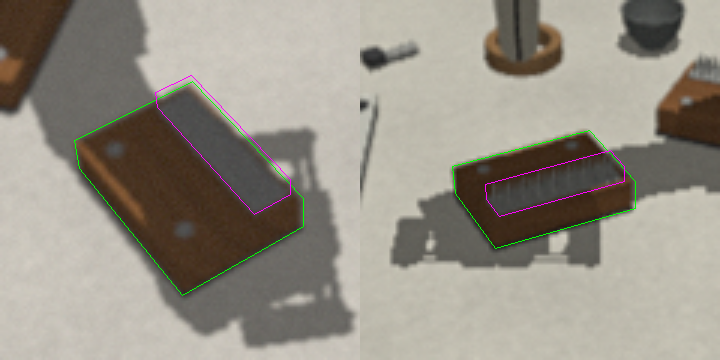

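The overlay hugs the block outline in both views, so the pose is centre (0.5085,-0.011), yaw 117.5°. Next I'll turn the tool 90° and descend beside the front-right corner.

Call:
send_rows(
  delta_rot=[
    [0, 0, 10],
    [0, 0, 10],
    [0, 0, 10],
    [0, 0, 10],
    [0, 0, 10],
    [0, 0, 10],
    [0, 0, 10],
    [0, 0, 10],
    [0, 0, 10],
    [0, 0, 0],
    [0, 0, 0],
    [0, 0, 0],
    [0, 0, 0],
  ],
  translation=[
    [0, 0, 12],
    [0, 0, 12],
    [0, 0, 12],
    [0, 0, 12],
    [0, 0, 12],
    [0, 0, 12],
    [0, 0, 12],
    [0, 0, 12],
    [0, 0, 12],
    [8, -4, 32],
    [0, 0, 32],
    [0, 0, 32],
    [0, 0, 0],
  ],
  jaw=[-1, -1, -1, -1, -1, -1, -1, -1, -1, -1, -1, -1, -1],
)

```text
t: 3.15
tool_pos: [0.5172, 0.1032, 0.0128]
eef_rot: [[1.0, -0.001, -0.004], [-0.001, -1.0, -0.001], [-0.004, 0.001, -1.0]]
contact_force: [-0.3, -0.3, 0.4]
gripper_width: 0.0004
grip_force: 0.0
```

Call:
send_rows(
  delta_rot=[
    [0, 0, 0],
    [0, 0, 0],
    [0, 0, 0],
    [0, 0, 0],
    [0, 0, 0],
    [0, 0, 0],
    [0, 0, 0],
    [0, 0, 0],
    [0, 0, 0],
    [0, 0, 0],
    [0, 0, 0],
  ],
  translation=[
    [4, 7, 0],
    [4, 7, 0],
    [3, 7, 0],
    [2.5, 5.5, 0],
    [2.5, 5.5, 0],
    [2.5, 5.5, 0],
    [2.5, 5.5, 0],
    [2.5, 5.5, 0],
    [2, 5.5, 0],
    [2, 5.5, 0],
    [0, 0, 0],
  ],
  jaw=[-1, -1, -1, -1, -1, -1, -1, -1, -1, -1, -1],
)

```text
t: 4.53
tool_pos: [0.5463, 0.0449, 0.0149]
eef_rot: [[1.0, 0.0, 0.001], [0.0, -1.0, 0.001], [0.001, -0.001, -1.0]]
contact_force: [0.1, 3.4, 1.0]
gripper_width: 0.0004
grip_force: 1.1
```

```bash
python3 fitp.py .515 -.02 105 f2.png
```

```text
c [ 0.5058 -0.0336] yaw 102.6
FL [ 0.4265 -0.    ] FR [0.5632 0.0305] BR [ 0.585  -0.0671] BL [ 0.4484 -0.0976] 
1612.4401649617676
4.625 [0.5457 0.0448 0.0147] [0.7 2.8 0.8]
```

View pics/f2.png

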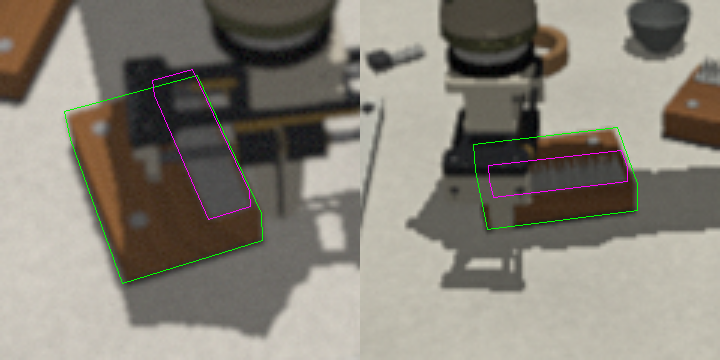

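Tracking is good: yaw 102.6°, centre (0.506,-0.034), with the fingertip on the front side near the FR corner and clear of the pins. I'll continue this push.

Call:
send_rows(
  delta_rot=[
    [0, 0, 0],
    [0, 0, 0],
    [0, 0, 0],
    [0, 0, 0],
    [0, 0, 0],
    [0, 0, 0],
    [0, 0, 0],
    [0, 0, 0],
    [0, 0, 0],
    [0, 0, 0],
  ],
  translation=[
    [2, 6, 0],
    [2, 6, 0],
    [2, 6, 0],
    [1.5, 6, 0],
    [1, 6, 0],
    [1, 6, 0],
    [1, 6, 0],
    [0, 6, 0],
    [0, 6, 0],
    [0, 0, 0],
  ],
  jaw=[-1, -1, -1, -1, -1, -1, -1, -1, -1, -1],
)

```text
t: 5.88
tool_pos: [0.5557, -0.0108, 0.0146]
eef_rot: [[1.0, -0.001, -0.0], [-0.001, -1.0, -0.001], [-0.0, 0.001, -1.0]]
contact_force: [0.6, 0.4, -0.4]
gripper_width: 0.0006
grip_force: 0.1
```

```bash
python3 fitp.py .505 -.06 82 f3.png
```

```text
c [ 0.4957 -0.065 ] yaw 77.6
FL [ 0.438  -0.0012] FR [ 0.5747 -0.0312] BR [ 0.5533 -0.1289] BL [ 0.4166 -0.0989] 
2552.8929598663544
5.975 [ 0.5553 -0.0104  0.0145] [-0.1 -0.1 -0.7]
```

Call:
send_rows(
  delta_rot=[
    [0, 0, 0],
    [0, 0, 0],
    [0, 0, 0],
    [0, 0, 0],
    [0, 0, 0],
    [0, 0, 0],
    [0, 0, 0],
    [0, 0, 0],
    [0, 0, 0],
  ],
  translation=[
    [0, -10, 0],
    [0, -10, 0],
    [0, -10, -40],
    [0, 0, -50],
    [0, 0, -50],
    [-30, 40, 0],
    [-30, 40, 0],
    [-30, 40, 0],
    [0, 0, 0],
  ],
  jaw=[-1, -1, -1, -1, -1, -1, -1, -1, -1],
)

```text
t: 7.1
tool_pos: [0.4636, -0.1014, 0.155]
eef_rot: [[1.0, -0.004, -0.001], [-0.004, -1.0, -0.0], [-0.001, 0.0, -1.0]]
contact_force: [0.8, 0.8, -0.4]
gripper_width: 0.0003
grip_force: 0.0
```

```bash
python3 fitp.py .496 -.065 77 f3.png
python3 - <<'E'
from fitp import *
p,f=pose([.315,-.138,np.radians(240)],save='n.png');print(f);rep(p)
cv2.imwrite('pics/f3n.png',np.vstack([cv2.resize(cv2.imread('pics/f3.png'),(600,300)),cv2.resize(cv2.imread('pics/n.png'),(600,300))]))
E
```

```text
c [ 0.4949 -0.066 ] yaw 80.1
FL [ 0.4346 -0.0047] FR [ 0.5725 -0.0287] BR [ 0.5553 -0.1272] BL [ 0.4174 -0.1032] 
1817.4391468603726
7.2 [ 0.4664 -0.0989  0.1548] [-0.4 -0.2  0.4]
2834.8467264997234
c [ 0.3207 -0.153 ] yaw 248.9
FL [ 0.368  -0.2249] FR [ 0.2374 -0.1745] BR [ 0.2734 -0.0812] BL [ 0.404  -0.1316]
```

View pics/f3n.png

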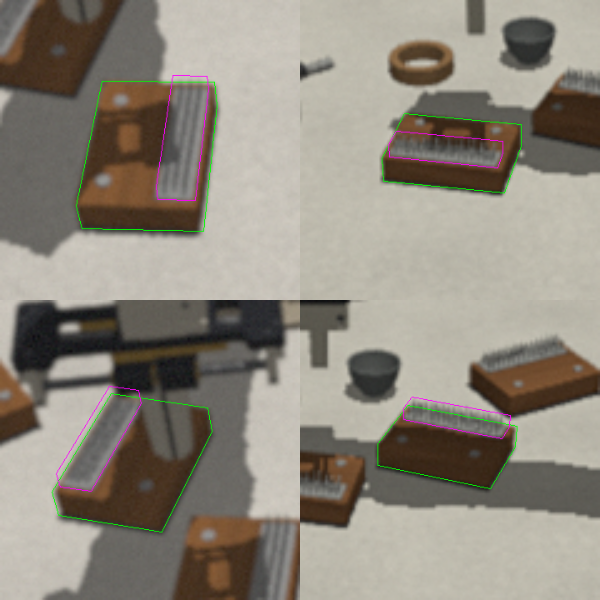

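Target block: centre (0.495,-0.066), yaw 80°, and the overlay fits. The similar block's nearest corner is at about (0.404,-0.132), so I'll keep the finger at x ≥ 0.43 there. I'll go behind the back-left end and push.

Call:
send_rows(
  delta_rot=[
    [0, 0, 0],
    [0, 0, 0],
    [0, 0, 0],
    [0, 0, 0],
    [0, 0, 0],
    [0, 0, 0],
    [0, 0, 0],
    [0, 0, 0],
  ],
  translation=[
    [-15, 27, 0],
    [-14, 27, 0],
    [0, 0, 0],
    [0, 0, 35],
    [0, 0, 35],
    [0, 0, 35],
    [0, 0, 35],
    [0, 0, 0],
  ],
  jaw=[-1, -1, -1, -1, -1, -1, -1, -1],
)

```text
t: 8.3
tool_pos: [0.4368, -0.1519, 0.0126]
eef_rot: [[1.0, 0.002, -0.004], [0.002, -1.0, 0.002], [-0.004, -0.002, -1.0]]
contact_force: [-0.7, 0.0, 1.0]
gripper_width: 0.0006
grip_force: 0.0
```

Call:
send_rows(
  delta_rot=[
    [0, 0, 0],
    [0, 0, 0],
    [0, 0, 0],
    [0, 0, 0],
    [0, 0, 0],
    [0, 0, 0],
    [0, 0, 0],
    [0, 0, 0],
    [0, 0, 0],
    [0, 0, 0],
    [0, 0, 0],
    [0, 0, 0],
    [0, 0, 0],
    [0, 0, 0],
  ],
  translation=[
    [0, -7, 0],
    [0, -7, 0],
    [0, -7, 0],
    [0, -7, 0],
    [1, -6, 0],
    [1, -6, 0],
    [1, -6, 0],
    [2, -6, 0],
    [2, -6, 0],
    [2, -6, 0],
    [2, -5.5, 0],
    [2.5, -5.5, 0],
    [2.5, -5.5, 0],
    [0, 0, 0],
  ],
  jaw=[-1, -1, -1, -1, -1, -1, -1, -1, -1, -1, -1, -1, -1, -1],
)

```text
t: 10.05
tool_pos: [0.4513, -0.0731, 0.0147]
eef_rot: [[1.0, -0.001, -0.003], [-0.001, -1.0, -0.0], [-0.003, 0.0, -1.0]]
contact_force: [-5.0, -2.2, 3.0]
gripper_width: 0.0009
grip_force: 2.3
```

```bash
python3 fitp.py .51 -.04 55 f4.png
```

```text
c [ 0.5202 -0.035 ] yaw 59.7
FL [0.485  0.0436] FR [ 0.6059 -0.0272] BR [ 0.5553 -0.1135] BL [ 0.4345 -0.0427] 
1134.4480139534166
10.15 [ 0.4513 -0.0731  0.0146] [-4.6 -1.2  3. ]
```

Call:
send_rows(
  delta_rot=[
    [0, 0, 0],
    [0, 0, 0],
    [0, 0, 0],
    [0, 0, 0],
    [0, 0, 0],
    [0, 0, 0],
    [0, 0, 0],
    [0, 0, 0],
    [0, 0, 0],
    [0, 0, 0],
    [0, 0, 0],
    [0, 0, 0],
    [0, 0, 0],
    [0, 0, 0],
    [0, 0, 0],
  ],
  translation=[
    [-4, 7, 0],
    [-11, -6, 0],
    [3, -5, 0],
    [3, -5, 0],
    [3, -5, 0],
    [3, -5, 0],
    [3, -5, 0],
    [4, -4.5, 0],
    [4, -4.5, 0],
    [4, -4.5, 0],
    [4, -4.5, 0],
    [4.5, -4, 0],
    [4.5, -4, 0],
    [5, -3.5, 0],
    [0, 0, 0],
  ],
  jaw=[-1, -1, -1, -1, -1, -1, -1, -1, -1, -1, -1, -1, -1, -1, -1],
)

```text
t: 12.02
tool_pos: [0.4822, -0.0185, 0.0144]
eef_rot: [[1.0, 0.001, -0.002], [0.001, -1.0, 0.001], [-0.002, -0.001, -1.0]]
contact_force: [-4.5, 1.2, 1.2]
gripper_width: 0.0006
grip_force: 1.6
```

```bash
python3 fitp.py .54 -.01 35 f5.png
```

```text
c [ 0.5617 -0.0165] yaw 32.9
FL [0.5658 0.0694] FR [ 0.6417 -0.0482] BR [ 0.5577 -0.1024] BL [0.4818 0.0152] 
734.5004771869402
12.125 [ 0.4825 -0.0188  0.0145] [-3.9  0.7 -0.2]
```

Call:
send_rows(
  delta_rot=[
    [0, 0, 0],
    [0, 0, 0],
    [0, 0, 0],
    [0, 0, 0],
    [0, 0, 0],
    [0, 0, 0],
    [0, 0, 0],
    [0, 0, 0],
    [0, 0, 0],
    [0, 0, 0],
  ],
  translation=[
    [5, -3.5, 0],
    [5, -3.5, 0],
    [5, -3.5, 0],
    [5, -3, 0],
    [5, -3, 0],
    [5, -3, 0],
    [5.5, -3, 0],
    [5.5, -2.5, 0],
    [5.5, -2.5, 0],
    [0, 0, 0],
  ],
  jaw=[-1, -1, -1, -1, -1, -1, -1, -1, -1, -1],
)

```text
t: 13.38
tool_pos: [0.5308, 0.0081, 0.0147]
eef_rot: [[1.0, 0.0, 0.002], [0.0, -1.0, -0.0], [0.002, 0.0, -1.0]]
contact_force: [0.2, 0.3, -0.2]
gripper_width: 0.0002
grip_force: 0.1
```

```bash
python3 fitp.py .59 -.01 12 f6.png
```

```text
c [ 0.6   -0.015] yaw 10.9
FL [0.6358 0.0632] FR [ 0.6623 -0.0742] BR [ 0.5641 -0.0932] BL [0.5376 0.0442] 
576.2125266336639
13.475 [0.5306 0.0077 0.0149] [-0.2  0.3 -0.2]
```

Call:
send_rows(
  delta_rot=[
    [0, 0, 0],
    [0, 0, 0],
    [0, 0, 0],
    [0, 0, 0],
    [0, 0, 0],
    [0, 0, 0],
    [0, 0, 0],
    [0, 0, 0],
    [0, 0, 0],
  ],
  translation=[
    [-6, 0, 0],
    [0, -15, 0],
    [4, 0, 0],
    [4, 0, 0],
    [4, -0.5, 0],
    [4, -0.5, 0],
    [4, 0, 0],
    [0, 0, 0],
    [-15, 0, 0],
  ],
  jaw=[-1, -1, -1, -1, -1, -1, -1, -1, -1],
)

```text
t: 14.6
tool_pos: [0.5296, 0.0236, 0.0146]
eef_rot: [[1.0, -0.0, 0.003], [-0.0, -1.0, -0.001], [0.003, 0.001, -1.0]]
contact_force: [-0.3, -0.3, 0.0]
gripper_width: 0.0004
grip_force: 0.0
```

```bash
python3 fitp.py .608 -.013 4 f7.png
python3 - <<'E'
from fitp import *
# rail fit: bright metal mask in side+scene via silhouette of block's own model
for n in('scene','side'):
    g=grab_frame(n);cv2.imwrite(f'pics/r_{n}.png',g['pixels'])
    x=g['pixels']
    c=[proj(g,[.693-.045*0+s*.0, y,.02]) for s in(0,) for y in(-.17,.14)]
    c=np.array(c);lo=(c.min(0)-35).astype(int);hi=(c.max(0)+35).astype(int);print(n,lo,hi)
    cv2.imwrite(f'pics/rc_{n}.png',cv2.resize(x[lo[1]:hi[1],lo[0]:hi[0]],None,fx=3,fy=3,interpolation=cv2.INTER_CUBIC))
a=cv2.imread('pics/rc_side.png');b=cv2.imread('pics/rc_scene.png');h=max(a.shape[0],b.shape[0])
print(a.shape,b.shape)
E
```

```text
c [ 0.6092 -0.0205] yaw 6.1
FL [0.6515 0.0544] FR [ 0.6663 -0.0848] BR [ 0.5668 -0.0954] BL [0.552  0.0438] 
719.1124315038189
14.7 [0.5269 0.0233 0.0147] [ 0.2 -0.9  0.5]
scene [168 288] [405 380]
side [192 171] [281 303]
(396, 267, 3) (276, 711, 3)
```

Call:
send_rows(
  delta_rot=[
    [0, 0, 0],
    [0, 0, 0],
    [0, 0, 0],
    [0, 0, 0],
    [0, 0, -2.7],
    [0, 0, 0],
    [0, 0, 0],
    [0, 0, 0],
    [0, 0, 0],
  ],
  translation=[
    [-10, 0, 0],
    [-10, 0, 0],
    [0, 16, 0],
    [0, 16, 0],
    [0, 16, 0],
    [0, 0, 0],
    [0, 0, 0],
    [0, 0, 0],
    [0, 0, 0],
  ],
  jaw=[1, 1, 1, 1, 1, 1, 1, 1, 1],
)

```text
t: 15.92
tool_pos: [0.5085, -0.0235, 0.0146]
eef_rot: [[0.999, 0.048, -0.0], [0.048, -0.999, 0.0], [-0.0, -0.0, -1.0]]
contact_force: [-0.4, 0.1, 0.3]
gripper_width: 0.0859
grip_force: 0.0
```

Call:
send_rows(
  delta_rot=[
    [0, 0, 0],
    [0, 0, 0],
    [0, 0, 0],
    [0, 0, 0],
    [0, 0, 0],
    [0, 0, 0],
    [0, 0, 0],
    [0, 0, 0],
    [0, 0, 0],
    [0, 0, 0],
  ],
  translation=[
    [9, 0, 0],
    [9, 0, 0],
    [9, 0, 0],
    [6, 0, 0],
    [5, 0, 0],
    [5, 0, 0],
    [4, 0, 0],
    [4, 0, 0],
    [4, 0, 0],
    [0, 0, 0],
  ],
  jaw=[1, 1, 1, 1, 1, 1, 1, 1, 1, 1],
)

```text
t: 17.18
tool_pos: [0.5616, -0.0212, 0.0143]
eef_rot: [[0.999, 0.047, -0.003], [0.047, -0.999, 0.001], [-0.003, -0.001, -1.0]]
contact_force: [-5.4, 0.3, 1.3]
gripper_width: 0.0927
grip_force: 2.7
```

```bash
python3 fitp.py .622 -.02 3 f8.png
```

```text
c [ 0.6218 -0.0214] yaw 3.1
FL [0.6679 0.0512] FR [ 0.6755 -0.0886] BR [ 0.5757 -0.094 ] BL [0.5681 0.0458] 
1116.8131553899818
17.275 [ 0.5616 -0.0212  0.0143] [-5.2 -0.2  1.2]
```

Call:
send_rows(
  delta_rot=[
    [0, 0, 0],
    [0, 0, 0],
    [0, 0, 0],
    [0, 0, 0],
  ],
  translation=[
    [3, 0, 0],
    [3, 0, 0],
    [2, 0, 0],
    [0, 0, 0],
  ],
  jaw=[1, 1, 1, 1],
)

```text
t: 17.77
tool_pos: [0.5716, -0.0211, 0.0144]
eef_rot: [[0.999, 0.047, 0.0], [0.047, -0.999, -0.0], [0.0, 0.0, -1.0]]
contact_force: [-2.4, -0.0, -2.2]
gripper_width: 0.093
grip_force: 1.4
```

Call:
send_rows(
  delta_rot=[
    [0, 0, 0],
    [0, 0, 0],
  ],
  translation=[
    [2, 0, 0],
    [0, 0, 0],
  ],
  jaw=[1, 1],
)

```text
t: 18.02
tool_pos: [0.5724, -0.021, 0.0145]
eef_rot: [[0.999, 0.047, -0.002], [0.047, -0.999, 0.0], [-0.002, -0.0, -1.0]]
contact_force: [-6.0, 0.8, -0.8]
gripper_width: 0.0932
grip_force: 2.9
```

Run:
```python
from fitp import *
s=get_obs();print(s['tool_pos'],s['contact_force'],s['ft_torque'])
p,f=pose([.631,-.02,.05]);rep(p)
o=[]
for n in('side','scene'):
    g=grab_frame(n);c=proj(g,[.68,-.015,.02]).astype(int);w,h=(50,75) if n=='side' else (83,75)
    a=cv2.resize(g['pixels'][c[1]-h:c[1]+h,c[0]-w:c[0]+w],None,fx=3,fy=3,interpolation=cv2.INTER_CUBIC);o.append(a)
cv2.imwrite('pics/e1.png',np.hstack(o))
```

```text
[ 0.57241529 -0.02097278  0.01449358] [-5.96499897  0.82857565 -0.83481741] [ 0.00476198  1.34879843 -0.09178092]
c [ 0.6336 -0.0215] yaw 3.1
FL [0.6797 0.0511] FR [ 0.6873 -0.0887] BR [ 0.5874 -0.0941] BL [0.5799 0.0457]
```

View pics/e1.png

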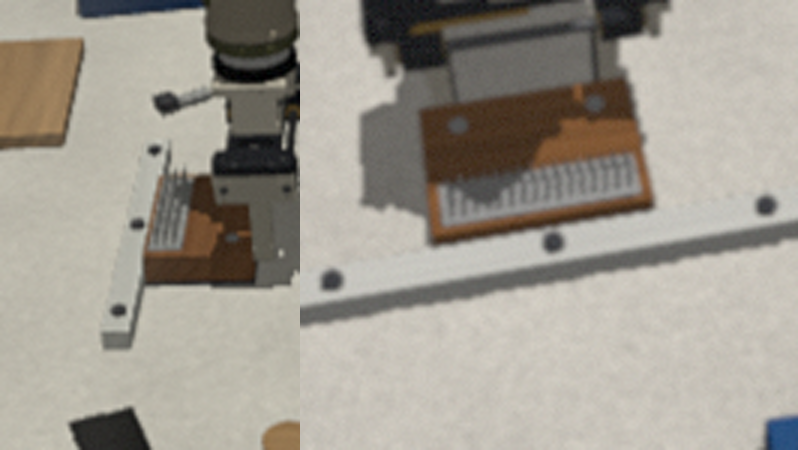

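The pin side lies along the rail, well inside its ends; any gap is too small to see. I'll press on until the force rises.

Call:
send_rows(
  delta_rot=[
    [0, 0, 0],
    [0, 0, 0],
    [0, 0, 0],
  ],
  translation=[
    [1.5, 0, 0],
    [1.5, 0, 0],
    [0, 0, 0],
  ],
  jaw=[1, 1, 1],
)

```text
t: 18.6
tool_pos: [0.5724, -0.0209, 0.0145]
eef_rot: [[0.999, 0.047, -0.007], [0.047, -0.999, 0.001], [-0.007, -0.001, -1.0]]
contact_force: [-14.0, -0.8, 8.1]
gripper_width: 0.0928
grip_force: 6.9
```

Call:
send_rows(
  delta_rot=[
    [0, 0, 2],
    [0, 0, 0],
    [0, 0, -4],
    [0, 0, 0],
  ],
  translation=[
    [1, 0, 0],
    [0, 0, 0],
    [0, 0, 0],
    [0, 0, 0],
  ],
  jaw=[1, 1, 1, 1],
)

```text
t: 19.1
tool_pos: [0.5708, -0.0212, 0.0143]
eef_rot: [[0.997, 0.079, -0.011], [0.079, -0.997, 0.002], [-0.011, -0.003, -1.0]]
contact_force: [-20.4, 0.3, 11.0]
gripper_width: 0.0928
grip_force: 10.1
```

Call:
send_rows(
  delta_rot=[
    [0, 0, 2],
    [0, 0, 0],
  ],
  translation=[
    [0, 0, 0],
    [0, 0, 0],
  ],
  jaw=[1, 1],
)

```text
t: 19.35
tool_pos: [0.5724, -0.0209, 0.0143]
eef_rot: [[0.999, 0.047, -0.009], [0.047, -0.999, 0.001], [-0.008, -0.002, -1.0]]
contact_force: [-16.4, -1.3, 7.8]
gripper_width: 0.0924
grip_force: 7.9
```

The block no longer gives under pressure at either end, so it is flush. I'll back off, rise and check.

Call:
send_rows(
  delta_rot=[
    [0, 0, 0],
    [0, 0, 0],
    [0, 0, 0],
    [0, 0, 0],
    [0, 0, 0],
    [0, 0, 0],
    [0, 0, 0],
  ],
  translation=[
    [-5, 0, 0],
    [-15, 0, 0],
    [-25, 0, 0],
    [-30, 0, -20],
    [0, 0, -60],
    [0, 0, -60],
    [0, 0, 0],
  ],
  jaw=[1, 1, 1, 1, 1, 1, 1],
)

```text
t: 20.23
tool_pos: [0.505, -0.0244, 0.1586]
eef_rot: [[0.999, 0.047, 0.009], [0.047, -0.999, 0.001], [0.009, -0.0, -1.0]]
contact_force: [-0.3, -0.5, -0.2]
gripper_width: 0.093
grip_force: 0.0
```

Run:
```python
from fitp import *
s=get_obs();print(s['t'],s['tool_pos'],s['contact_force'])
p,f=pose([.633,-.02,.05]);rep(p)
o=[]
for n in('side','scene'):
    g=grab_frame(n);c=proj(g,[.66,-.015,.02]).astype(int);w,h=(50,60) if n=='side' else (80,60)
    o.append(cv2.resize(g['pixels'][c[1]-h:c[1]+h,c[0]-w:c[0]+w],None,fx=3,fy=3,interpolation=cv2.INTER_CUBIC))
cv2.imwrite('pics/e2.png',np.hstack(o))
```

```text
20.225 [ 0.50497954 -0.02444469  0.15860064] [-0.31754877 -0.46247307 -0.24923515]
c [ 0.6322 -0.0216] yaw 2.9
FL [0.6786 0.0508] FR [ 0.6857 -0.089 ] BR [ 0.5859 -0.094 ] BL [0.5788 0.0458]
```

View pics/e2.png

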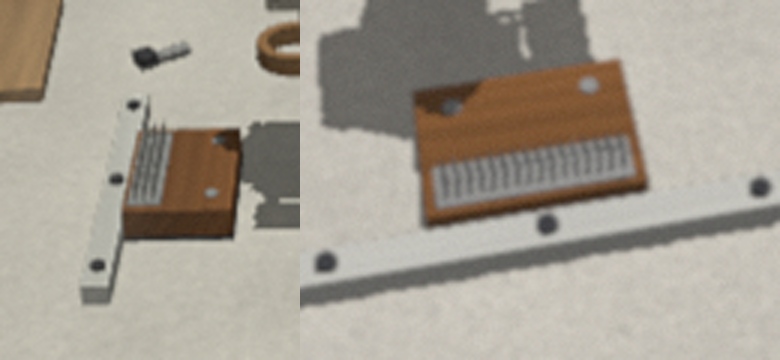

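The last picture shows the pin side flush along the rail (scene crop, (425,225) to (645,190)), parallel and inside the rail ends, with the robot clear. Handing in.

```bash
python3 -c "
from plant import *
print(sign_off())"
```

```text
the job is handed in; nothing more can be done
None
```

The hackle block was turned about 115° with the fingertips and pushed pin side flush against the rail, inside both rail ends, and the job was handed in at about 20 s with the robot clear.

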